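# Put the cutting dies away on their cards

## Task

Put each of the four steel cutting dies away flat on the storage card that bears its printed outline: centred on the outline and, for the oblong and the arch, turned to match it (the arch's round end over the outline's round end). Do not shove or tip the little glass jar that stands among them.

Things in the scene. Friction and masses are not known exactly. Their poses are not given: they have to be found in the camera images.
- die_large_round: large round cutting die: an open steel ring, outer diameter 62 mm; wall 5 mm thick, 25 mm high, bare steel, about 180 g, lying flat on the counter. Origin: middle of its outside dimensions, on the underside; z up.
- die_small_round: small round cutting die: an open steel ring, outer diameter 40 mm; wall 5 mm thick, 25 mm high, bare steel, about 110 g, lying flat on the counter. Origin: middle of its outside dimensions, on the underside; z up.
- die_oblong: oblong cutting die: an open rectangular steel frame with square corners, outside 40 mm along its own x and 72 mm along its own y; wall 5 mm thick, 25 mm high, bare steel, about 200 g, lying flat on the counter. Origin: middle of its outside dimensions, on the underside; z up.
- die_arch: arch cutting die: open tombstone-shaped steel frame, outside 50 mm along its x, 60 mm along its y; straight across at y = -30 mm, parallel straight legs at x = +/-25 mm up to y = +5 mm, half circle from there to the crown at y = +30 mm; wall 5 mm thick, 25 mm high, bare steel, about 170 g, lying flat on the counter. Origin: middle of its outside dimensions, on the underside; z up.
- card_large_round: brown board card 88 x 88 x 3 mm, fixed flat on the counter, with a circle of 62 mm (the die's footprint, line 7 mm wide) printed in black at its middle. Origin: middle of the card, on its underside; x, y along its edges, z up. A die lies right when its x and y axes match the card's (round dies: any way round).
- card_small_round: brown board card 88 x 88 x 3 mm, fixed flat on the counter, with a circle of 40 mm (the die's footprint, line 7 mm wide) printed in black at its middle. Origin: middle of the card, on its underside; x, y along its edges, z up. A die lies right when its x and y axes match the card's (round dies: any way round).
- card_oblong: brown board card 88 x 88 x 3 mm, fixed flat on the counter, with an oblong of 40 mm along the card's x and 72 mm along its y (the die's footprint, line 7 mm wide) printed in black at its middle. Origin: middle of the card, on its underside; x, y along its edges, z up. A die lies right when its x and y axes match the card's (round dies: any way round).
- card_arch: brown board card 88 x 88 x 3 mm, fixed flat on the counter, with an arch of 50 mm along the card's x and 60 mm along its y, rounded crown at the card's +y (the die's footprint, line 7 mm wide) printed in black at its middle. Origin: middle of the card, on its underside; x, y along its edges, z up. A die lies right when its x and y axes match the card's (round dies: any way round).
- arch_crown (a point): point on the arch die: outside of the middle of its rounded end, 30 mm along +y from the die's origin, 12.5 mm up
- jar: small glass jar with a steel cap, 38 mm across and 52 mm high, standing loose among the dies and cards. Origin: middle of its underside. It is not to be moved. Two other small loose things under 30 mm high (a yellow tape measure, a dark round puck) stand among the dies and cards too, all at least 90 mm, middle to middle, from any die or card.

How it is judged:
At the end, for the whole second after the job is handed in: Each die lies at rest, flat (within 0.1 rad) on its own card, its middle within 10 mm of the card's middle; oblong and arch turned within 0.2 rad of their outlines (oblong either way round), the arch's crown at the outline's crown end (horizontal distance between die_large_round and card_large_round below 0.01 m and z of die_large_round in the frame of card_large_round between 0.0015 and 0.008 m and angle between each of die_large_round, die_small_round, die_oblong, die_arch's own z axis and vertical below 0.1 rad and linear speed of each of die_large_round, die_small_round, die_oblong, die_arch below 0.02 m/s and horizontal distance between die_small_round and card_small_round below 0.01 m and z of die_small_round in the frame of card_small_round between 0.0015 and 0.008 m and horizontal distance between die_oblong and card_oblong below 0.01 m and z of die_oblong in the frame of card_oblong between 0.0015 and 0.008 m and horizontal distance between die_arch and card_arch below 0.01 m and z of die_arch in the frame of card_arch between 0.0015 and 0.008 m and angle between the y axis of die_oblong and the y axis of card_oblong, either way round below 0.2 rad and angle between the y axis of die_arch and the y axis of card_arch, either way round below 0.2 rad and y of arch_crown in the frame of card_arch above 0.01 m); the robot touches nothing.
It fails at once if the glass jar is pushed more than 25 mm from its place or tipped over (distance of jar from where it was at the start of the episode above 0.025 m or angle between jar's own z axis and vertical above 0.5 rad).
It also fails if it takes over 96 s, if anything falls off the work surface, if the arm or the gripper's body presses on something with over 40 N, if the wrist force passes 120 N, or if a joint passes its speed limit or range.

## Robot

A 6-joint arm with a two-finger parallel gripper is mounted at the origin on the work surface. World frame = base frame: x ahead of the robot, y to its left, z up, the work surface at z = 0. Lengths are in m, angles in rad, forces in N, time in s.
With the tool pointing down it reaches from about 0.15 to 0.775 m from the base axis. Payload 6.1 kg.
Tool frame: the origin (TCP) lies midway between the tips of the shut fingers; the grasp point (between the pads) lies 19 mm behind it (bot.grasp_offset is the distance from the TCP to the grasp point, in m); z points along the fingers, y is the line along which they close (so a half turn about z gives the same grasp; the last joint's range is limited). The gripper opens to 85 mm and grips with 20 to 120 N. Pads are 22 mm wide; open, the fingers measure 114 mm over their backs; the gripper's body (76 mm by 85 mm) begins 54 mm behind the grasp point. The pads swing forward as they close: fully open they stand 13 mm farther back than shut.
Start: joints at [-1.349, 0.126, -0.04, 1.405, 0, 1.571], TCP at [0.115, -0.512, 0.199] pointing down, gripper open.
Joint ranges: [-2.72, 2.72], [-0.95, 1.95], [-1.27, 1.35], [-1.78, 2.02], [-1.46, 1.47], [-3.14, 3.14]. Speed limits (rad/s): [2.39, 2.39, 3.01, 3.14, 3.14, 3.14].

## Interface

Orientations are given as [roll, pitch, yaw] about the fixed x, y, z axes, in that order (R = Rz(yaw) Ry(pitch) Rx(roll)).
In Python, from rig import bot, camera gives the robot as it stands.
- The arm moves only by the shell command python3 -m creep 'ROWS' [OPENING] [FORCE]. ROWS is JSON, a list that holds one entry, the list of rows, each a list of 6 numbers: the shift along the tool's x, y, z normalised to -1 to 1, where 1 is 150 mm, then the turn, a rotation vector about the tool's x, y, z normalised to -1 to 1, where 1 is pi/2 rad. A call has 1 to 5 rows; each row is the pose to reach, as a shift and turn from the pose commanded when the call began, along the tool's axes at that moment; what a row does not reach only later rows make up. A row lasts 1/10 s, in which the tool goes at most 50 mm and 8.59 degrees, less where a joint would pass 70% of its speed; a pose out of reach is approached as far as the arm can. A call with a number of a shift or a turn outside -1 to 1 is refused whole. A call with a gripper value outside its range is refused whole. OPENING is the opening, from 0 (shut) to 1 (fully open), set as the call begins (- or left out, the last holds). The fingers move at their own pace and stop on an object; FORCE is the grip in N (left out, the last holds). Time passes only in rows, so rows that repeat a pose let the fingers close. It gives the time, the measured TCP pose, the force, the opening and the grip force at its end, in the units of the state.
- bot.get_state(): the state, without advancing time (a new reading comes with each control period).
- camera(name): name is "side" or "top" or "wrist"; returns a dict with "pixels" (480x640x3 uint8, blue, green, red), "fx", "fy", "cx", "cy" (pixels), "rvec" (rotation vector, rad) and "tvec" (3), from world to camera coordinates, as OpenCV has them. Camera axes: x right, y down, z forward; pixel columns grow to the right and rows downward; lengths in m; the calibration is good to about 2 mm. A picture is of the moment at which its call begins. There is no depth.
- bot.sign_off(): hands the job in; it is judged then, once.
The state is a dict: "t": time; "joint_pos": joint angles; "joint_velocities": joint speeds; "tau": joint torques, N m; "ee_pos": TCP position; "orientation": TCP orientation; "ft_force": force on the tool from outside, world axes, zero at the start; "torque": the same for the moment, N m; "opening": opening from 0.0 (shut) to 1.0 (fully open); "grip_force": force on a finger pad.
Only numpy, scipy, OpenCV 4.12 (cv2) and the standard library are available. Lean on these libraries where they do the work, as an engineer would, in place of code of your own. Each camera call takes 0.05 s, during which the arm holds its last target. There are 200 camera calls.

## Working session

There is one attempt and no reset: what is moved stays moved. The work goes in short steps, Python scripts to look and compute and a shell command to move; the robot and the scene stay as the last step left them, time stands still between calls to the robot, and variables do not carry over. Pictures are saved under pics/ and viewed, at most 15 in all, crops included, and the job is handed in when it is done.

```bash
ls; mkdir -p pics
python3 - <<'E'
from rig import bot,camera
import cv2
print(bot.get_state(), bot.grasp_offset)
for n in("top","side"):
    c=camera(n); cv2.imwrite(f"pics/{n}0.png",c["pixels"]); print(n,{k:v for k,v in c.items() if k!="pixels"})
E
```

```text
pics
{'t': 0.0, 'joint_pos': array([-1.34898585e+00,  1.26382045e-01, -4.06123629e-02,  1.40540073e+00,
        6.27018092e-06,  1.57079309e+00]), 'joint_velocities': array([ 7.52927343e-04,  5.33026084e-04, -5.80558658e-04,  4.42761355e-04,
        7.53698694e-05,  6.99798479e-04]), 'tau': array([-3.67365457e-03, -4.35918438e+01,  3.52922881e+01,  1.74040283e-02,
       -3.13669152e-04,  1.22059606e-05]), 'ee_pos': array([ 0.11539849, -0.51168752,  0.19862545]), 'orientation': array([-3.13999385e+00, -6.27534782e-06,  2.21813704e-01]), 'ft_force': array([-0.67945443,  0.23876535, -0.64221052]), 'torque': array([ 0.02803584, -0.05424662, -0.00744677]), 'grip_force': 0.0, 'opening': 1.001965450551295} 0.0187
top {'fx': 555.4982194323076, 'fy': 555.4982194323076, 'cx': 321.3870097740833, 'cy': 247.55835687555194, 'rvec': array([ 2.25319247, -1.94953068,  0.20063156]), 'tvec': array([-0.06003041,  0.53799027,  0.95293209])}
side {'fx': 443.5362956605711, 'fy': 443.5362956605711, 'cx': 318.7406108877133, 'cy': 250.03284372386187, 'rvec': array([ 2.41046591, -0.58444067,  0.21713564]), 'tvec': array([-0.4886646 ,  0.23391025,  0.66904044])}
```

View pics/top0.png

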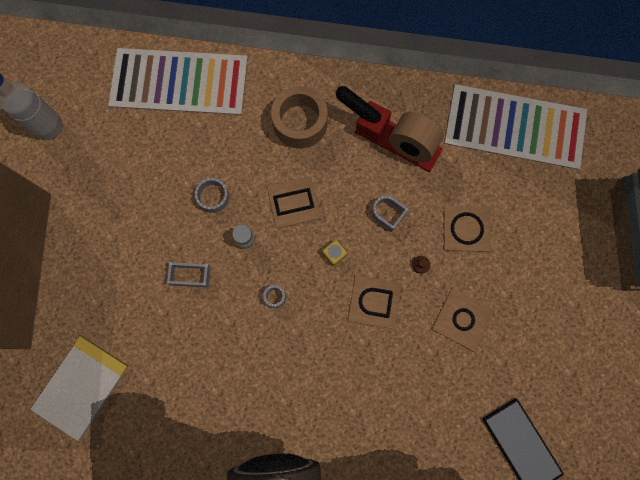

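View pics/side0.png

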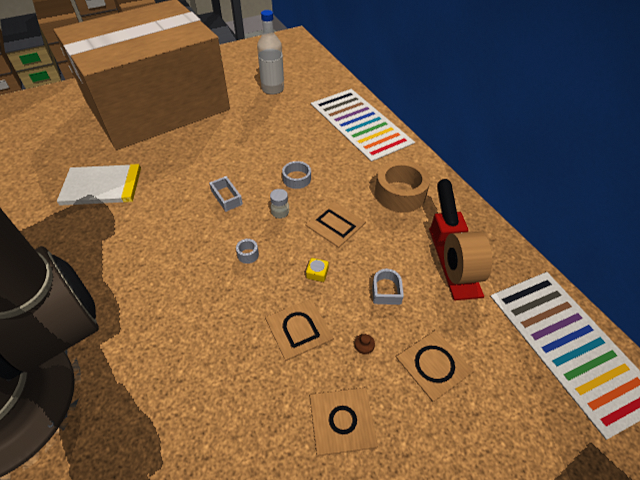

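Top view shows everything: dies at large (211,195), oblong (188,274), small (274,296) and arch (390,212). Outlines are oblong (294,202), large (467,228), arch (376,302) and small (464,319), and the jar is at (242,236). The side view agrees.

```bash
cat > h.py <<'E'
import numpy as np, cv2
from rig import bot,camera
def cast(c,uv,z):
    K=np.array([[c["fx"],0,c["cx"]],[0,c["fy"],c["cy"]],[0,0,1]]); R=cv2.Rodrigues(np.array(c["rvec"]))[0]
    o=-R.T@c["tvec"]; uv=np.reshape(uv,(-1,2)).astype(float)
    d=(R.T@np.linalg.inv(K)@np.c_[uv,np.ones(len(uv))].T).T
    return (o+d*((z-o[2])/d[:,2])[:,None])[:,:2]
def proj(c,p):
    K=np.array([[c["fx"],0,c["cx"]],[0,c["fy"],c["cy"]],[0,0,1]])
    return cv2.projectPoints(np.array([p],float),np.array(c["rvec"]),np.array(c["tvec"]),K,None)[0].ravel()
def mask(c,kind):
    hsv=cv2.cvtColor(c["pixels"],cv2.COLOR_BGR2HSV)
    if kind=="ink": return cv2.inRange(hsv,(0,0,0),(179,255,45))
    return cv2.morphologyEx(cv2.inRange(hsv,(0,0,50),(179,70,255)),cv2.MORPH_CLOSE,np.ones((3,3)))
def blob(c,kind,uv,z,r=60):
    """contour of the blob nearest uv -> rect centre, sizes, long-axis angle (toward crown), world"""
    cs=cv2.findContours(mask(c,kind),cv2.RETR_EXTERNAL,cv2.CHAIN_APPROX_NONE)[0]
    def far(k):
        (x,y),_=cv2.minEnclosingCircle(k); return np.hypot(x-uv[0],y-uv[1])
    k=min([k for k in cs if cv2.contourArea(k)>150],key=far)
    p=cast(c,k,z).astype(np.float32)*1000; h=cv2.convexHull(p)
    (cx,cy),(w,l),a=cv2.minAreaRect(h); a=np.deg2rad(a)
    if l>w: a+=np.pi/2; w,l=l,w   # a = direction of long side
    m=cv2.moments(h); g=np.array([m["m10"],m["m01"]])/m["m00"]-(cx,cy)
    skew=g@[np.cos(a),np.sin(a)]
    if skew>0: a+=np.pi           # crown opposite to centroid
    return np.round([cx,cy,w,l,(np.rad2deg(a)+180)%360-180,abs(skew),np.sqrt(m["m00"]*4/np.pi)],1)
def go(x,y,z,yaw):
    """remaining tool-axes shift (units of 150 mm) and z turn (units 90 deg); yaw deg"""
    s=bot.get_state(); q=s["orientation"][2]
    e=np.array([x,y,z])/1000-s["ee_pos"]; c,n=np.cos(q),np.sin(q)
    t=-(np.deg2rad(yaw)-q); 
    print("shift",np.round([(c*e[0]+n*e[1])/.15,(n*e[0]-c*e[1])/.15,-e[2]/.15],3),"turn",round(t/(np.pi/2),3),"yaw",round(np.rad2deg(q),1))
E
python3 - <<'E'
from h import *
c=camera("top")
for n,k,uv,z in [("large","steel",(211,195),.0125),("obl","steel",(188,274),.0125),("small","steel",(274,296),.0125),("arch","steel",(390,212),.0125),("jar","steel",(242,236),.026),
 ("Clarge","ink",(467,228),.003),("Cobl","ink",(294,202),.003),("Csmall","ink",(464,319),.003),("Carch","ink",(376,302),.003)]:
    print(n,*blob(c,k,uv,z))
for uv in((335,252),(421,265)): print(cast(c,uv,.015)*1000)
E
```

```text
large 622.9 243.9 69.8 63.3 -124.6 0.4 67.1
obl 463.6 259.3 78.6 43.5 -84.8 0.1 65.0
small 446.2 93.3 42.6 39.2 -126.3 0.0 41.4
arch 641.2 -96.1 62.1 53.6 60.6 2.6 61.0
jar 547.9 167.3 47.8 35.7 42.6 0.1 41.9
Clarge 629.4 -252.5 62.0 61.4 -81.7 0.2 62.2
Cobl 634.7 87.0 72.7 41.0 -68.5 0.0 61.3
Csmall 455.2 -261.5 40.0 39.9 32.7 0.1 40.1
Carch 463.9 -93.9 60.2 51.0 88.3 2.5 59.1
[[544.58550231  -7.49143384]]
[[ 543.14469241 -170.71050427]]
```

```bash
python3 -c "
from h import *
go(625,-110,180,60.6)"; python3 -m creep 2>&1 | tail -3
```

```text
shift [ 3.903 -1.866  0.125] turn -0.532 yaw 12.7
invalid input
```

```bash
python3 -m creep '[[[0.31,-0.15,0.01,0,0,0],[0.62,-0.3,0.02,0,0,0],[0.93,-0.45,0.03,0,0,0],[0.97,-0.47,0.03,0,0,0]]]' 1 50
python3 -m creep '[[[0.31,-0.15,0.01,0,0,0],[0.62,-0.3,0.02,0,0,0],[0.93,-0.45,0.03,0,0,0],[0.97,-0.47,0.03,0,0,0]]]'
python3 -c "
from h import *
go(625,-110,180,60.6)"
```

```text
t: 0.55
ee_pos: [0.2443, -0.4085, 0.1947]
orientation: [-3.14, -0.001, 0.226]
ft_force: [0.3, -0.8, -0.3]
opening: 1.002
grip_force: 0.0
t: 0.95
ee_pos: [0.3709, -0.3081, 0.19]
orientation: [-3.141, -0.0, 0.226]
ft_force: [-0.1, 0.7, -1.0]
opening: 1.0
grip_force: 0.0
shift [ 1.947 -0.907  0.066] turn -0.529 yaw 13.0
```

```bash
python3 -m creep '[[[0.31,-0.15,0.01,0,0,0],[0.62,-0.3,0.02,0,0,0],[0.93,-0.45,0.03,0,0,0],[0.97,-0.45,0.03,0,0,0]]]'
python3 -m creep '[[[0.31,-0.15,0.01,0,0,-0.09],[0.62,-0.3,0.02,0,0,-0.18],[0.93,-0.45,0.03,0,0,-0.27],[0.97,-0.45,0.03,0,0,-0.36],[0.97,-0.45,0.03,0,0,-0.45]]]'
python3 -c "
from h import *
c=camera('wrist');cv2.imwrite('pics/w1.png',c['pixels'])
u=proj(c,[.6412,-.0961,.0125]);print(u)
print(blob(c,'steel',u,.0125))
go(625,-110,180,60.6)"
```

```text
t: 1.35
ee_pos: [0.498, -0.2104, 0.185]
orientation: [-3.141, 0.0, 0.226]
ft_force: [0.0, -1.6, 0.1]
opening: 1.001
grip_force: 0.0
t: 1.85
ee_pos: [0.6237, -0.1146, 0.18]
orientation: [-3.14, 0.001, 0.936]
ft_force: [0.5, -0.0, -0.1]
opening: 1.003
grip_force: 0.0
[323.463646   186.97598366]
[637.1 -96.   63.5  53.1  61.9   2.6  61.8]
shift [ 0.036 -0.009  0.002] turn -0.075 yaw 53.9
```

View pics/w1.png

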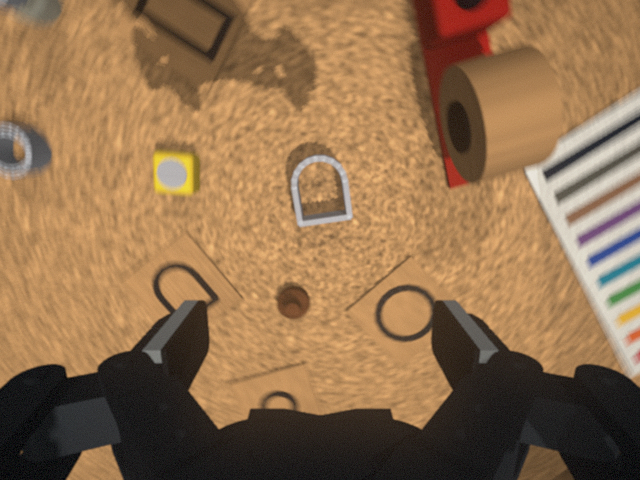

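```bash
python3 -m creep '[[[0,0,0,0,0,-0.08],[0,0,0,0,0,-0.08],[0,0,0,0,0,-0.08]]]'|grep -E "ee|ori"; python3 -c "
from h import *
c=camera('wrist')
u=proj(c,[.6412,-.0961,.0125])
b=blob(c,'steel',u,.0125);print(b)
go(640-5.5,-96-9.6,4,61)"
```

```text
ee_pos: [0.6221, -0.1159, 0.1814]
orientation: [-3.142, 0.0, 1.049]
[638.  -96.4  63.1  52.8  61.4   2.4  61.5]
shift [0.1   0.038 1.183] turn -0.009 yaw 60.2
```

```bash
python3 -m creep '[[[0.09,0.04,0.3,0,0,-0.01],[0.09,0.04,0.5,0,0,-0.01],[0.09,0.04,0.75,0,0,-0.01],[0.09,0.04,0.8,0,0,-0.01],[0.09,0.04,0.8,0,0,-0.01]]]'; python3 -c "
from h import *
go(639-5.5,-96-9.6,4,61)
c=camera('wrist');cv2.imwrite('pics/w2.png',c['pixels'])"
```

```text
t: 2.75
ee_pos: [0.6332, -0.1062, 0.0604]
orientation: [-3.139, 0.001, 1.068]
ft_force: [0.6, 1.4, -0.3]
opening: 1.001
grip_force: 0.0
shift [ 0.004 -0.     0.376] turn 0.002 yaw 61.2
```

View pics/w2.png

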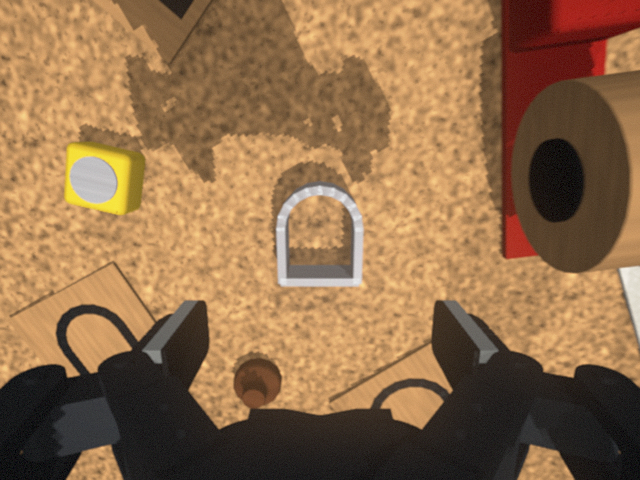

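The arch is square between the fingers (centre column ~320, crown up), so I'm descending and gripping.

```bash
python3 -m creep '[[[0,0,0.15,0,0,0],[0,0,0.3,0,0,0],[0,0,0.37,0,0,0],[0,0,0.37,0,0,0]]]'|grep -E "ee|ft"
python3 -m creep '[[[0,0,0,0,0,0],[0,0,0,0,0,0],[0,0,0,0,0,0],[0,0,0,0,0,0],[0,0,0,0,0,0]]]' 0.2 60
python3 -m creep '[[[0,0,0,0,0,0],[0,0,0,0,0,0],[0,0,-0.1,0,0,0],[0,0,-0.3,0,0,0],[0,0,-0.6,0,0,0]]]'
python3 -c "
from h import *
go(464-.3,-94-11,110,88.3)"
```

```text
ee_pos: [0.6344, -0.1062, 0.0061]
ft_force: [-0.2, 0.2, 0.3]
t: 3.7
ee_pos: [0.6346, -0.1061, 0.0063]
orientation: [3.141, -0.0, 1.07]
ft_force: [0.6, 0.7, 0.4]
opening: 0.199
grip_force: 0.0
t: 4.2
ee_pos: [0.6325, -0.1057, 0.0941]
orientation: [-3.136, 0.002, 1.07]
ft_force: [0.7, 0.5, 1.1]
opening: 0.201
grip_force: 0.0
shift [-0.536 -0.989 -0.106] turn -0.3 yaw 61.3
```

```bash
python3 -c "
from h import *
c=camera('wrist');cv2.imwrite('pics/w3.png',c['pixels'])
c=camera('top');print(blob(c,'steel',(390,212),.0125))"
```

```text
[ 610.6 -271.  1027.7  461.3  169.6   52.3  675.9]
```

View pics/w3.png

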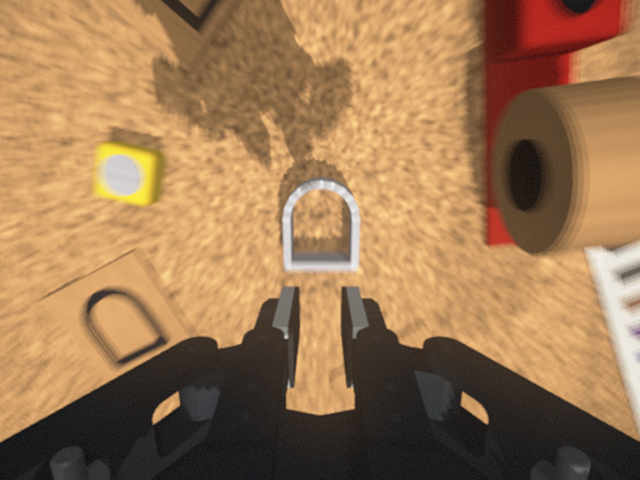

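The fingers shut without touching the die, which hasn't moved. I'll check the wrist calibration against the visible fingertips, and re-measure the die in top and side.

```bash
python3 -c "
from h import *
s=bot.get_state();c=camera('wrist');q=s['orientation'][2];p=s['ee_pos']
y=np.array([np.sin(q),-np.cos(q),0])
for dz in(0,.01,.019):
  for k in(-.0085,.0085): print(dz,k,proj(c,p+k*y+[0,0,dz]))
R=cv2.Rodrigues(c['rvec'])[0];print('cam rel',-R.T@c['tvec']-p,R[2])
print('wrist',blob(c,'steel',proj(c,[.64,-.096,.0125]),.0125))
for n in('side','top'):
  c=camera(n);cv2.imwrite('pics/%s1.png'%n,c['pixels']);print(n,proj(c,p),proj(c,[.64,-.096,.0125]))
print('side',blob(c:=camera('side'),'steel',(388,287),.0125))
"
```

```text
0 -0.0085 [302.48282188 279.42589149]
0 0.0085 [336.62889416 279.27013924]
0.01 -0.0085 [301.72884569 286.99644997]
0.01 0.0085 [337.73912076 286.82584679]
0.019 -0.0085 [300.97620165 294.55363257]
0.019 0.0085 [338.84728957 294.36754992]
cam rel [0.03075159 0.05905301 0.17511278] [-0.11784091 -0.23348511 -0.96519336]
wrist [637.5 -96.4  65.   53.4  61.1   2.9  62.6]
side [397.44464347 260.95881833] [387.76660719 286.72037134]
top [399.28879869 198.84574074] [387.49967221 210.54386262]
side [640.6 -92.8  77.   54.6  60.    3.   68.4]
```

View pics/side1.png

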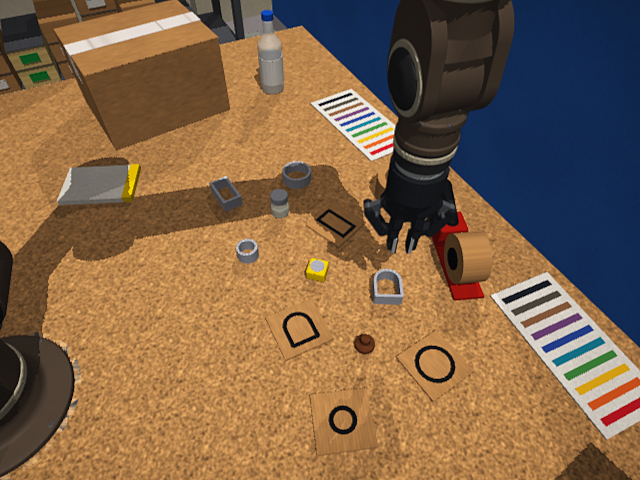

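```bash
python3 -c "
from h import *
p=bot.get_state()['ee_pos'];print(p)
a=camera('side');b=camera('wrist')
A=cv2.resize(a['pixels'][200:300,350:450],(500,500),interpolation=cv2.INTER_CUBIC)
B=cv2.resize(b['pixels'][240:420,230:410],(500,500),interpolation=cv2.INTER_CUBIC)
m=cv2.hconcat([A,B]); m=cv2.resize(m,(800,400));m=cv2.convertScaleAbs(m,alpha=1.6,beta=20);cv2.imwrite('pics/tips.png',m)
print(proj(a,p),proj(a,p+[0,0,.02]),proj(b,p),proj(b,p+[0,0,.02]))"
```

```text
[ 0.63384114 -0.10598069  0.09488985]
[394.54276721 264.41599818] [396.33253863 256.90668469] [320.21274578 279.49140423] [320.1500501  295.72199071]
```

View pics/tips.png

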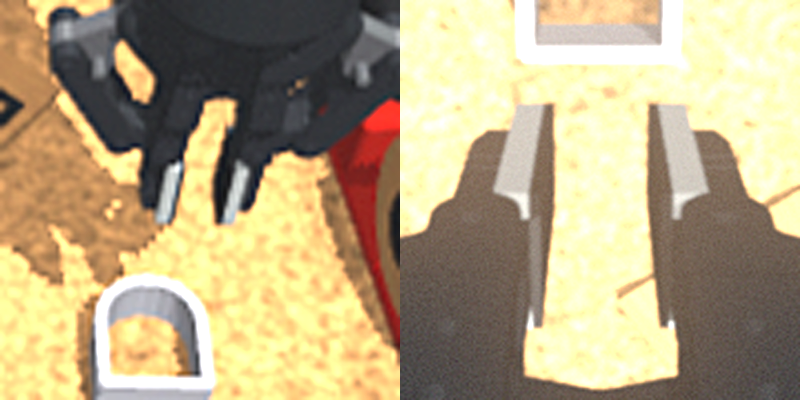

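Wrist and side crops show the tips sitting roughly 20 mm above the nominal TCP at this opening, so the pads passed over the 25 mm die. I need to go lower, in steps, watching the force.

```bash
python3 -m creep '[[[0,0,0.2,0,0,0],[0,0,0.4,0,0,0],[0,0,0.56,0,0,0],[0,0,0.56,0,0,0],[0,0,0.56,0,0,0]]]' 0.85|grep -E "ee|ft|open"
python3 -m creep '[[[0,0,0.06,0,0,0],[0,0,0.06,0,0,0],[0,0,0.06,0,0,0]]]' |grep -E "ee|ft|open"
python3 -c "
from h import *
a=camera('side');b=camera('wrist')
A=cv2.resize(a['pixels'][230:330,340:440],(400,400),interpolation=cv2.INTER_CUBIC)
B=cv2.resize(b['pixels'][160:480,100:540],(400,400))
m=cv2.hconcat([A,B]); m=cv2.convertScaleAbs(m,alpha=1.6,beta=20);cv2.imwrite('pics/tips2.png',m)
go(633.5,-105.6,-12,61)"
```

```text
ee_pos: [0.6336, -0.1059, 0.0112]
ft_force: [0.5, 0.2, 0.1]
opening: 0.847
ee_pos: [0.6348, -0.1061, 0.0035]
ft_force: [-0.3, 0.3, -0.1]
opening: 0.849
shift [-0.001 -0.009  0.104] turn 0.003 yaw 61.3
```

View pics/tips2.png

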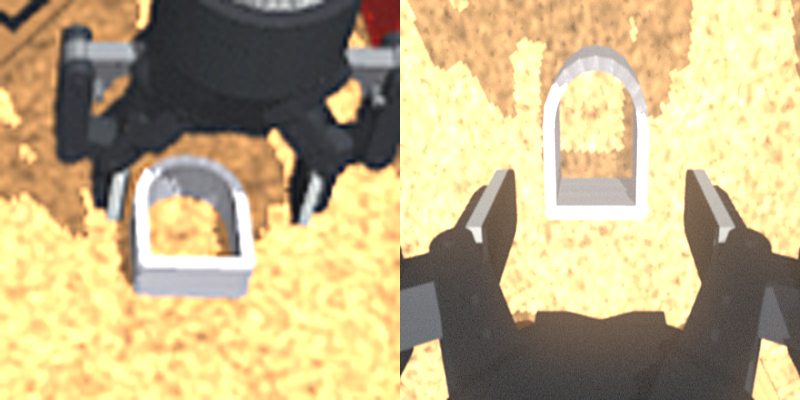

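```bash
python3 -c "
from h import *
a=camera('side');b=camera('wrist')
for z in(0,.01,.02,.03,.04):
  A=cast(a,[(369.5,285),(416,285.5)],z)*1000
  # wrist tips: front (upper) inner corners
  k=1.1;B=cast(b,[(512-400,172),(688-400,172)]@np.diag([1.1,.8])+np.array([100,160]),z)*1000
  print(z,A.mean(0),np.linalg.norm(A[0]-A[1]),B.mean(0),np.linalg.norm(B[0]-B[1]))
print(bot.get_state()['ee_pos'])"
```

```text
0 [655.96170035 -91.10724606] 85.14554867174235 [ 629.4887787  -116.22359651] 99.7151650383377
0.01 [650.97174197 -96.15182092] 83.88074807460181 [ 631.59247182 -112.36391158] 94.12854308187028
0.02 [ 645.98178359 -101.19639578] 82.61594747746153 [ 633.69616495 -108.50422666] 88.54192112540282
0.03 [ 640.99182522 -106.24097064] 81.35114688032108 [ 635.79985807 -104.64454173] 82.95529916893528
0.04 [ 636.00186684 -111.2855455 ] 80.08634628318067 [ 637.90355119 -100.7848568 ] 77.36867721246794
[ 0.63472941 -0.10611494  0.00346501]
```

Triangulating both views puts the tips about 28 mm above the reported TCP at 0.85 opening. I'll descend to TCP ≈ -18 mm, watching force.

```bash
python3 -m creep '[[[0,0,0.05,0,0,0],[0,0,0.1,0,0,0],[0,0,0.1,0,0,0]]]' |grep -E "ee|ft|open"
python3 -m creep '[[[0,0,0.04,0,0,0],[0,0,0.04,0,0,0]]]' |grep -E "ee|ft|open"
python3 -m creep '[[[0,0,0,0,0,0],[0,0,0,0,0,0],[0,0,0,0,0,0],[0,0,0,0,0,0],[0,0,0,0,0,0]]]' 0.3 60|grep -E "ee|ft|open|grip"
```

```text
ee_pos: [0.6332, -0.1059, -0.0139]
ft_force: [-0.3, -0.2, -0.7]
opening: 0.851
ee_pos: [0.6338, -0.106, -0.0192]
ft_force: [0.7, 0.9, -1.3]
opening: 0.847
ee_pos: [0.6348, -0.1062, -0.0176]
ft_force: [1.0, -0.8, 3.5]
opening: 0.568
grip_force: 62.4
```

```bash
python3 -m creep '[[[0,0,-0.2,0,0,0],[0,0,-0.4,0,0,0],[0,0,-0.6,0,0,0],[0,0,-0.7,0,0,0],[0,0,-0.7,0,0,0]]]' |grep -E "ee|ft|open|grip"
python3 -c "
from h import *
go(464-.3,-94-11.2,80,88.3)"
```

```text
ee_pos: [0.6358, -0.1063, 0.0893]
ft_force: [-0.1, 0.8, -2.5]
opening: 0.562
grip_force: 62.7
shift [-0.544 -1.01   0.062] turn -0.3 yaw 61.3
```

```bash
python3 -m creep '[[[-0.12,-0.24,0,0,0,-0.08],[-0.25,-0.48,0,0,0,-0.16],[-0.38,-0.72,0,0,0,-0.24],[-0.54,-1,0.06,0,0,-0.3],[-0.54,-1,0.06,0,0,-0.3]]]' |grep -E "ee|ori|grip"
python3 -m creep '[[[0,0,0,0,0,0],[0,0,0,0,0,0]]]' |grep -E "ee|ori|grip"
python3 -c "
from h import *
go(464-.3,-94-11.2,-14.5,88.3)
c=camera('wrist');cv2.imwrite('pics/w4.png',c['pixels'])"
```

```text
ee_pos: [0.4538, -0.1037, 0.0732]
orientation: [-3.129, -0.002, 1.542]
grip_force: 62.8
ee_pos: [0.4647, -0.1052, 0.0776]
orientation: [3.141, 0.0, 1.541]
grip_force: 62.8
shift [-0.    -0.006  0.614] turn -0.0 yaw 88.3
```

View pics/w4.png

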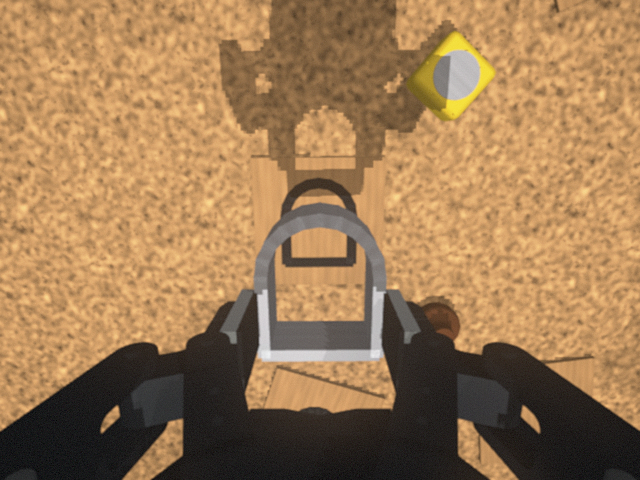

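The arch sits square in the grip above its outline (320,225). I'll lower and release it.

```bash
python3 -m creep '[[[0,-0.01,0.2,0,0,0],[0,-0.01,0.4,0,0,0],[0,-0.01,0.52,0,0,0],[0,-0.01,0.58,0,0,0],[0,-0.01,0.605,0,0,0]]]' |grep -E "ee|ft|grip"
python3 -m creep '[[[0,0,0.005,0,0,0],[0,0,0.005,0,0,0],[0,0,0.005,0,0,0]]]' |grep -E "ee|ft|grip"
python3 -m creep '[[[0,0,0,0,0,0],[0,0,0,0,0,0],[0,0,0,0,0,0],[0,0,0,0,0,0]]]' 0.85 |grep -E "ee|ft|open"
python3 -m creep '[[[0,0,-0.2,0,0,0],[0,0,-0.4,0,0,0],[0,0,-0.7,0,0,0],[0,0,-0.95,0,0,0],[0,0,-0.95,0,0,0]]]' 1 |grep -E "ee|ft|open"
python3 -c "
from h import *
c=camera('wrist');print(blob(c,'steel',proj(c,[.464,-.094,.0155]),.0155))
go(442,77,110,90)"
```

```text
ee_pos: [0.4629, -0.105, -0.0137]
ft_force: [0.2, -0.1, -1.8]
grip_force: 62.7
ee_pos: [0.4633, -0.1052, -0.0127]
ft_force: [0.8, 0.5, -1.7]
grip_force: 62.7
ee_pos: [0.4626, -0.1051, -0.0134]
ft_force: [-0.3, 0.5, 0.4]
opening: 0.851
ee_pos: [0.4654, -0.1058, 0.1343]
ft_force: [0.3, 0.0, -0.0]
opening: 1.001
[463.4 -94.7  64.6  52.8  88.2   2.6  62.3]
shift [ 1.212 -0.185  0.144] turn -0.019 yaw 88.3
```

```bash
python3 -m creep '[[[0.3,-0.02,0,0,0,0],[0.6,-0.05,0,0,0,0],[0.9,-0.1,0,0,0,0],[0.9,-0.1,0,0,0,0]]]' |grep -E "ee"
python3 -m creep '[[[0.2,-0.04,0.1,0,0,0],[0.31,-0.04,0.3,0,0,0],[0.31,-0.04,0.4,0,0,0],[0.31,-0.04,0.4,0,0,0],[0.31,-0.04,0.4,0,0,0]]]' |grep -E "ee|ori"
python3 -c "
from h import *
c=camera('wrist');b=blob(c,'steel',proj(c,[.446,.093,.0125]),.0125);print(b)
go(b[0],b[1],-18,88.3)"
```

```text
ee_pos: [0.4498, 0.0343, 0.1274]
ee_pos: [0.4462, 0.0765, 0.0683]
orientation: [-3.14, 0.001, 1.541]
[ 4.461e+02  9.110e+01  4.420e+01  4.380e+01 -1.365e+02  2.000e-01
  4.410e+01]
shift [ 0.097 -0.008  0.581] turn -0.0 yaw 88.3
```

```bash
python3 -m creep '[[[0.1,-0.01,0.1,0,0,0],[0.1,-0.01,0.3,0,0,0],[0.1,-0.01,0.5,0,0,0],[0.1,-0.01,0.57,0,0,0],[0.1,-0.01,0.57,0,0,0]]]' 0.8 |grep -E "ee|ft"
python3 -m creep '[[[0,0,0,0,0,0],[0,0,0,0,0,0],[0,0,0,0,0,0],[0,0,0,0,0,0],[0,0,0,0,0,0]]]' 0.2 60|grep -E "ee|ft|open|grip"
python3 -m creep '[[[0,0,-0.2,0,0,0],[0,0,-0.4,0,0,0],[0,0,-0.6,0,0,0],[0,0,-0.7,0,0,0],[0,0,-0.7,0,0,0]]]' |grep -E "ee|ft|open|grip"
python3 -c "
from h import *
go(455.2,-261.5,80,88.3)"
```

```text
ee_pos: [0.4451, 0.0914, -0.0171]
ft_force: [0.0, -0.2, -0.5]
ee_pos: [0.4473, 0.0921, -0.0144]
ft_force: [-2.0, -1.1, 6.4]
opening: 0.439
grip_force: 59.2
ee_pos: [0.448, 0.0924, 0.0918]
ft_force: [-0.3, -0.1, -0.6]
opening: 0.435
grip_force: 60.9
shift [-2.357  0.118  0.079] turn 0.0 yaw 88.3
```

```bash
python3 -m creep '[[[-0.3,0.02,0,0,0,0],[-0.6,0.03,0,0,0,0],[-0.9,0.04,0,0,0,0],[-0.9,0.04,0,0,0,0]]]' |grep -E "ee"
python3 -m creep '[[[-0.3,0.02,0,0,0,0],[-0.6,0.03,0,0,0,0],[-0.9,0.04,0,0,0,0],[-0.9,0.04,0,0,0,0]]]' |grep -E "ee"
python3 -m creep '[[[-0.2,0.02,0,0,0,0],[-0.4,0.03,0,0,0,0],[-0.55,0.04,0,0,0,0],[-0.55,0.04,0,0,0,0],[-0.55,0.04,0,0,0,0]]]' |grep -E "ee|ori|grip"
python3 -c "
from h import *
go(455.2,-261.5,-12,88.3)
c=camera('wrist');cv2.imwrite('pics/w5.png',c['pixels'])"
```

```text
ee_pos: [0.4473, -0.0473, 0.0878]
ee_pos: [0.4497, -0.1821, 0.0877]
ee_pos: [0.4531, -0.26, 0.0877]
orientation: [-3.141, -0.001, 1.541]
grip_force: 60.9
shift [-0.009  0.015  0.665] turn -0.0 yaw 88.3
```

View pics/w5.png

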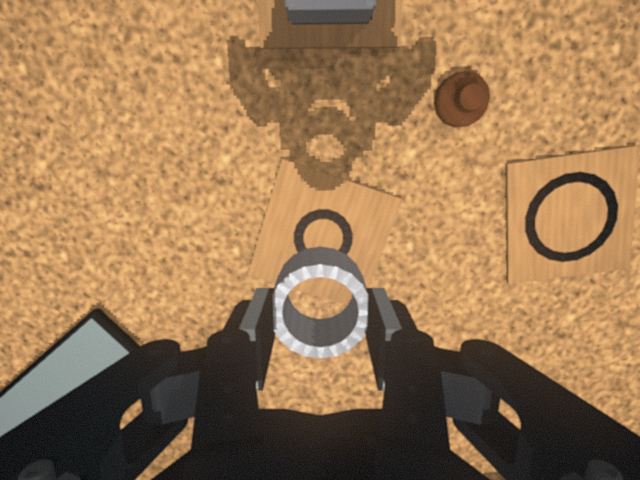

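```bash
python3 -c "
from h import *
c=camera('wrist');p=bot.get_state()['ee_pos']
print(cast(c,(321,310),p[2]+.041)*1000,p)"
python3 -m creep '[[[-0.01,0.015,0.15,0,0,0],[-0.01,0.015,0.35,0,0,0],[-0.01,0.015,0.55,0,0,0],[-0.01,0.015,0.62,0,0,0],[-0.01,0.015,0.65,0,0,0]]]' |grep -E "ee|ft|grip"
python3 -m creep '[[[0,0,0.01,0,0,0],[0,0,0.015,0,0,0],[0,0,0.015,0,0,0]]]' |grep -E "ee|ft|grip"
```

```text
[[ 453.78361452 -256.79559136]] [ 0.45318948 -0.25958371  0.08803382]
ee_pos: [0.4549, -0.2611, -0.01]
ft_force: [0.5, -0.3, -0.7]
grip_force: 60.9
ee_pos: [0.4564, -0.2628, -0.0102]
ft_force: [-0.1, -0.2, 0.3]
grip_force: 60.9
```

```bash
python3 -m creep '[[[-0.015,0,0.01,0,0,0],[-0.015,0,0.02,0,0,0],[-0.015,0,0.02,0,0,0]]]' |grep -E "ee|ft|grip"
python3 -m creep '[[[0,0,0,0,0,0],[0,0,0,0,0,0],[0,0,0,0,0,0],[0,0,0,0,0,0]]]' 0.8 |grep -E "ee|ft|open"
python3 -m creep '[[[0,0,-0.2,0,0,0],[0,0,-0.4,0,0,0],[0,0,-0.7,0,0,0],[0,0,-0.95,0,0,0],[0,0,-0.95,0,0,0]]]' 1 |grep -E "ee|ft|open"
python3 -c "
from h import *
c=camera('wrist');print(blob(c,'steel',proj(c,[.455,-.2615,.0155]),.0155))
go(623,244,130,45);go(463.6,259.3,130,95.2)"
```

```text
ee_pos: [0.4564, -0.2645, -0.0114]
ft_force: [-4.6, 5.8, 19.4]
grip_force: 63.0
ee_pos: [0.4554, -0.2648, -0.0145]
ft_force: [-0.1, 0.5, -0.4]
opening: 0.799
ee_pos: [0.4582, -0.2663, 0.1337]
ft_force: [0.9, -0.0, -0.1]
opening: 1.001
[ 4.559e+02 -2.642e+02  4.620e+01  4.210e+01  1.002e+02  3.000e-01
  4.420e+01]
shift [3.429 1.005 0.006] turn 0.481 yaw 88.3
shift [ 3.5   -0.06   0.006] turn -0.077 yaw 88.3
```

```bash
python3 -m creep '[[[0.3,0,0,0,0,0],[0.6,0,0,0,0,0],[0.9,-0.01,0,0,0,0],[0.9,-0.01,0,0,0,0]]]' |grep -E "ee"
python3 -m creep '[[[0.3,0,0,0,0,0],[0.6,0,0,0,0,0],[0.9,-0.01,0,0,0,0],[0.9,-0.01,0,0,0,0]]]' |grep -E "ee"
python3 -m creep '[[[0.3,0,0,0,0,0],[0.6,0,0,0,0,0],[0.9,-0.01,0,0,0,0],[0.9,-0.01,0,0,0,0]]]' |grep -E "ee"
python3 -m creep '[[[0.3,0,0,0,0,-0.08],[0.6,0,0.1,0,0,-0.08],[0.7,-0.03,0.3,0,0,-0.08],[0.7,-0.03,0.4,0,0,-0.08],[0.7,-0.03,0.4,0,0,-0.08]]]' |grep -E "ee"
python3 -m creep '[[[0,0,0,0,0,0]]]' |grep -E "ee"
python3 -c "
from h import *
c=camera('wrist');b=blob(c,'steel',proj(c,[.4636,.259,.0125]),.0125);print(b)
cv2.imwrite('pics/w6.png',c['pixels'])
go(b[0],b[1],-17,95.2)"
```

```text
ee_pos: [0.4567, -0.1255, 0.1267]
ee_pos: [0.4597, 0.009, 0.1268]
ee_pos: [0.4627, 0.1435, 0.1268]
ee_pos: [0.4597, 0.2437, 0.0646]
ee_pos: [0.4616, 0.2442, 0.0677]
[463.7 256.6  78.4  42.9 -85.4   0.   65.1]
shift [0.08  0.018 0.57 ] turn 0.003 yaw 95.4
```

View pics/w6.png

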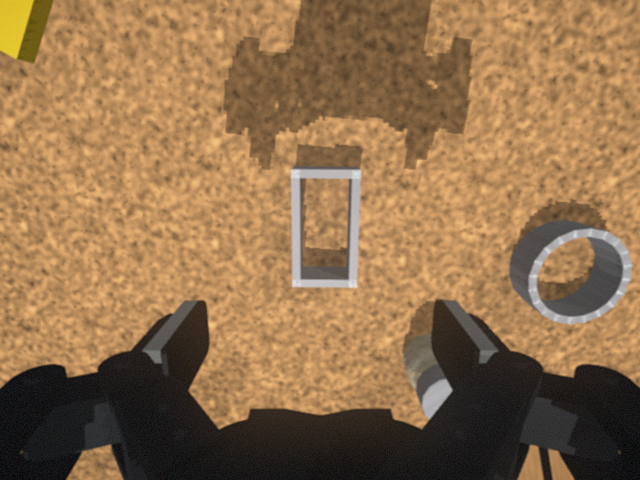

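```bash
python3 -m creep '[[[0.09,0.02,0.1,0,0,0],[0.09,0.02,0.3,0,0,0],[0.09,0.02,0.5,0,0,0],[0.09,0.02,0.56,0,0,0],[0.09,0.02,0.56,0,0,0]]]' 0.8 |grep -E "ee|ft"
python3 -m creep '[[[0,0,0,0,0,0],[0,0,0,0,0,0],[0,0,0,0,0,0],[0,0,0,0,0,0],[0,0,0,0,0,0]]]' 0.2 60|grep -E "ee|ft|open|grip"
python3 -m creep '[[[0,0,-0.2,0,0,0],[0,0,-0.4,0,0,0],[0,0,-0.6,0,0,0],[0,0,-0.8,0,0,0],[0,0,-0.8,0,0,0]]]' |grep -E "ee|ft|open|grip"
python3 -c "
from h import *
go(634.7,87,100,111.5)"
```

```text
ee_pos: [0.4624, 0.2587, -0.017]
ft_force: [0.4, 0.4, 0.5]
ee_pos: [0.4645, 0.2598, -0.0138]
ft_force: [-0.1, -0.5, 5.5]
opening: 0.44
grip_force: 60.5
ee_pos: [0.4657, 0.2604, 0.1091]
ft_force: [0.5, 0.8, -2.4]
opening: 0.44
grip_force: 61.6
shift [-1.259  1.01   0.061] turn -0.178 yaw 95.5
```

```bash
python3 -m creep '[[[-0.2,0.17,0,0,0,0],[-0.42,0.34,0,0,0,0],[-0.63,0.5,0,0,0,0],[-0.63,0.5,0,0,0,0]]]' |grep -E "ee"
python3 -m creep '[[[-0.2,0.17,0,0,0,-0.06],[-0.42,0.34,0,0,0,-0.12],[-0.63,0.5,0,0,0,-0.178],[-0.63,0.5,0.06,0,0,-0.178],[-0.63,0.5,0.06,0,0,-0.178]]]' |grep -E "ee"
python3 -m creep '[[[0,0,0,0,0,0]]]' |grep -E "ee|grip"
python3 -c "
from h import *
c=camera('wrist');cv2.imwrite('pics/w7.png',c['pixels'])
go(634.7,87,-10,111.5)"
```

```text
ee_pos: [0.5493, 0.1691, 0.1028]
ee_pos: [0.6295, 0.0849, 0.0926]
ee_pos: [0.6293, 0.086, 0.0942]
grip_force: 61.7
shift [-0.008  0.033  0.699] turn 0.001 yaw 111.6
```

View pics/w7.png

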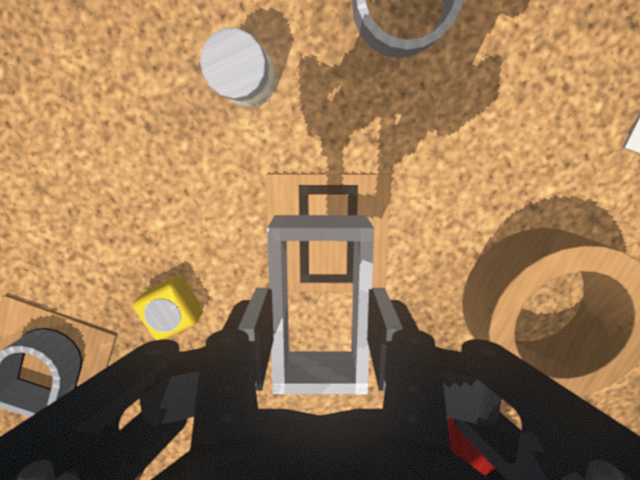

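```bash
python3 -c "
from h import *
c=camera('wrist');p=bot.get_state()['ee_pos']
q=cast(c,[(268,220),(374,220),(273,393),(369,393)],p[2]+.0395)*1000;print(q.mean(0),np.linalg.norm(q[0]-q[2]),np.linalg.norm(q[0]-q[1]),p)"
python3 -m creep '[[[0,0.03,0.15,0,0,0],[0,0.03,0.35,0,0,0],[0,0.03,0.55,0,0,0],[0,0.03,0.64,0,0,0],[0,0.03,0.68,0,0,0]]]' |grep -E "ee|ft|grip"
python3 -m creep '[[[0,0,0,0,0,0]]]' |grep -E "ee|ft|grip"
python3 -c "
from h import *
go(634.7,87,-11,111.5)"
```

```text
[629.67880787  87.67600961] 74.19462960249601 38.998635053222074 [0.62986414 0.08640736 0.09523595]
ee_pos: [0.6336, 0.0876, -0.0079]
ft_force: [-0.2, 0.6, -1.9]
grip_force: 61.7
ee_pos: [0.6347, 0.0874, -0.0067]
ft_force: [-0.4, 0.1, -1.8]
grip_force: 61.7
shift [-0.003 -0.001  0.029] turn 0.001 yaw 111.6
```

```bash
python3 -m creep '[[[0,0,0.01,0,0,0],[0,0,0.02,0,0,0],[0,0,0.03,0,0,0],[0,0,0.03,0,0,0]]]' |grep -E "ee|ft|grip"
python3 -m creep '[[[0,0,0,0,0,0],[0,0,0,0,0,0],[0,0,0,0,0,0],[0,0,0,0,0,0]]]' 0.8 |grep -E "ee|ft|open"
python3 -m creep '[[[0,0,-0.2,0,0,0],[0,0,-0.4,0,0,0],[0,0,-0.7,0,0,0],[0,0,-0.95,0,0,0],[0,0,-0.95,0,0,0]]]' 1 |grep -E "ee|ft|open"
python3 -c "
from h import *
c=camera('wrist');print(blob(c,'steel',proj(c,[.6347,.087,.0155]),.0155))
go(623,244,130,45);go(623,244,130,111.5)"
```

```text
ee_pos: [0.6354, 0.087, -0.0107]
ft_force: [0.4, 0.5, -1.3]
grip_force: 61.9
ee_pos: [0.635, 0.087, -0.0112]
ft_force: [0.2, 0.4, -0.1]
opening: 0.802
ee_pos: [0.6379, 0.0874, 0.1379]
ft_force: [0.9, 0.1, -0.2]
opening: 1.002
[6.362e+02 8.520e+01 7.910e+01 4.250e+01 1.112e+02 1.000e-01 6.480e+01]
shift [1.006 0.298 0.031] turn 0.739 yaw 111.5
shift [1.006 0.298 0.031] turn 0.0 yaw 111.5
```

```bash
python3 -m creep '[[[0.3,0.1,0,0,0,0.08],[0.6,0.2,0,0,0,0.16],[0.9,0.27,0,0,0,0.24],[0.95,0.27,0,0,0,0.32],[0.95,0.27,0,0,0,0.35]]]' |grep -E "ee"
python3 -m creep '[[[0,0,0.2,0,0,0],[0,0,0.4,0,0,0],[0,0,0.4,0,0,0],[0,0,0.4,0,0,0]]]' |grep -E "ee|ori"
python3 -c "
from h import *
c=camera('wrist');b=blob(c,'steel',proj(c,[.623,.244,.0125]),.0125);print(b)
go(b[0],b[1],-17,80)"
```

```text
ee_pos: [0.6188, 0.2366, 0.1291]
ee_pos: [0.6193, 0.234, 0.0701]
orientation: [-3.139, 0.002, 1.397]
[ 6.219e+02  2.416e+02  6.730e+01  6.670e+01 -5.810e+01  2.000e-01
  6.730e+01]
shift [0.049 0.002 0.591] turn 0.0 yaw 80.0
```

```bash
python3 -m creep '[[[0.058,0.01,0.1,0,0,0],[0.058,0.01,0.3,0,0,0],[0.058,0.01,0.5,0,0,0],[0.058,0.01,0.59,0,0,0],[0.058,0.01,0.59,0,0,0]]]' 1 |grep -E "ee|ft"
python3 -m creep '[[[0,0,0,0,0,0],[0,0,0,0,0,0],[0,0,0,0,0,0],[0,0,0,0,0,0],[0,0,0,0,0,0]]]' 0.4 60|grep -E "ee|ft|open|grip"
python3 -m creep '[[[0,0,-0.2,0,0,0],[0,0,-0.4,0,0,0],[0,0,-0.6,0,0,0],[0,0,-0.8,0,0,0],[0,0,-0.8,0,0,0]]]' |grep -E "ee|ft|open|grip"
python3 -c "
from h import *
go(629.4,-252.5,100,80)"
```

```text
ee_pos: [0.622, 0.2425, -0.0195]
ft_force: [-0.7, -0.0, -0.3]
ee_pos: [0.6247, 0.2435, -0.0144]
ft_force: [-1.1, -0.5, 6.2]
opening: 0.684
grip_force: 63.1
ee_pos: [0.6261, 0.2438, 0.1091]
ft_force: [1.0, 0.1, -0.9]
opening: 0.686
grip_force: 65.0
shift [-3.255  0.595  0.061] turn 0.0 yaw 80.0
```

```bash
python3 -m creep '[[[-0.3,0.05,0,0,0,0],[-0.6,0.1,0,0,0,0],[-0.9,0.165,0,0,0,0],[-0.9,0.165,0,0,0,0]]]' |grep -E "ee"
python3 -m creep '[[[-0.3,0.05,0,0,0,0],[-0.6,0.1,0,0,0,0],[-0.9,0.165,0,0,0,0],[-0.9,0.165,0,0,0,0]]]' |grep -E "ee"
python3 -m creep '[[[-0.3,0.05,0,0,0,0],[-0.6,0.1,0,0,0,0],[-0.9,0.165,0,0,0,0],[-0.9,0.165,0,0,0,0]]]' |grep -E "ee"
python3 -m creep '[[[-0.3,0.05,0,0,0,0],[-0.55,0.1,0,0,0,0],[-0.55,0.1,0.05,0,0,0],[-0.55,0.1,0.05,0,0,0]]]' |grep -E "ee|grip"
python3 -c "
from h import *
c=camera('wrist');cv2.imwrite('pics/w8.png',c['pixels'])
go(629.4,-252.5,-8,80)"
```

```text
ee_pos: [0.6241, 0.1003, 0.1024]
ee_pos: [0.6252, -0.0365, 0.1023]
ee_pos: [0.6262, -0.1734, 0.102]
ee_pos: [0.6262, -0.2522, 0.0934]
grip_force: 65.0
shift [-0.003  0.021  0.68 ] turn 0.001 yaw 80.0
```

View pics/w8.png

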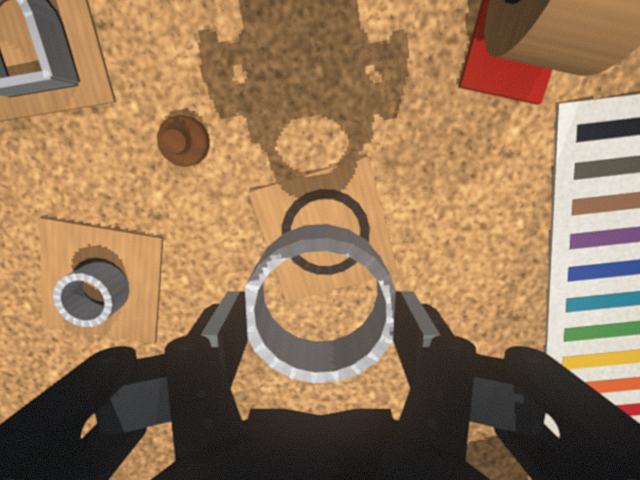

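```bash
python3 -c "
from h import *
c=camera('wrist');p=bot.get_state()['ee_pos']
print(cast(c,(320,311),p[2]+.0395)*1000,p)"
python3 -m creep '[[[0,0.02,0.15,0,0,0],[0,0.02,0.35,0,0,0],[0,0.02,0.55,0,0,0],[0,0.02,0.64,0,0,0],[0,0.02,0.67,0,0,0]]]' |grep -E "ee|ft|grip"
python3 -m creep '[[[0,0,0,0,0,0]]]' |grep -E "ee|ft|grip"
```

```text
[[ 626.95743925 -249.535745  ]] [ 0.62660725 -0.25118488  0.09459879]
ee_pos: [0.6288, -0.2516, -0.0068]
ft_force: [-0.4, 0.2, -2.5]
grip_force: 65.0
ee_pos: [0.63, -0.2527, -0.005]
ft_force: [-0.6, -0.4, -1.9]
grip_force: 65.0
```

```bash
python3 -m creep '[[[-0.01,0,0.01,0,0,0],[-0.01,0,0.02,0,0,0],[-0.01,0,0.03,0,0,0],[-0.01,0,0.04,0,0,0],[-0.01,0,0.04,0,0,0]]]' |grep -E "ee|ft|grip"
python3 -m creep '[[[0,0,0,0,0,0],[0,0,0,0,0,0],[0,0,0,0,0,0],[0,0,0,0,0,0]]]' 0.95 |grep -E "ee|ft|open"
python3 -m creep '[[[0,0,-0.2,0,0,0],[0,0,-0.4,0,0,0],[0,0,-0.7,0,0,0],[0,0,-0.95,0,0,0],[0,0,-0.95,0,0,0]]]' 1 |grep -E "ee|ft|open"
python3 -m creep '[[[0,0.3,-0.1,0,0,0],[0,0.6,-0.1,0,0,0],[0,0.95,-0.1,0,0,0],[0,0.95,-0.1,0,0,0]]]'  |grep -E "ee|^t"
python3 -m creep '[[[0,0.3,-0.1,0,0,0],[0,0.6,-0.1,0,0,0],[0,0.95,-0.1,0,0,0],[0,0.95,-0.1,0,0,0]]]'  |grep -E "ee|^t"
python3 -c "
from h import *
c=camera('wrist');cv2.imwrite('pics/w9.png',c['pixels'])
c=camera('top');cv2.imwrite('pics/top9.png',c['pixels'])
for p in([629.4,-252.5],[455.2,-261.5],[634.7,87],[463.9,-93.9],[548,167]):
  z=.0155 if p[0]!=548 else .026
  print(p,blob(c,'steel',proj(c,[p[0]/1e3,p[1]/1e3,z]),z))"
```

```text
ee_pos: [0.6295, -0.255, -0.0113]
ft_force: [-0.4, 0.2, -1.3]
grip_force: 65.1
ee_pos: [0.6295, -0.2549, -0.0111]
ft_force: [-0.6, 0.9, -0.1]
opening: 0.947
ee_pos: [0.6322, -0.256, 0.1382]
ft_force: [1.0, -0.7, 1.0]
opening: 1.002
t: 28.45
ee_pos: [0.773, -0.2796, 0.1404]
t: 28.85
ee_pos: [0.799, -0.2702, 0.18]
[629.4, -252.5] [ 781.3 -358.2  858.3  281.3  -19.5   52.5  496.5]
[455.2, -261.5] [ 247.  -383.2  141.    67.2 -142.     4.7  105.7]
[634.7, 87] [562.6  14.6 266.3 196.8  70.9  19.5 234.3]
[463.9, -93.9] [562.6  14.6 266.3 196.8  70.9  19.5 234.3]
[548, 167] [547.9 167.3  47.8  35.7  42.6   0.   42. ]
```

View pics/top9.png

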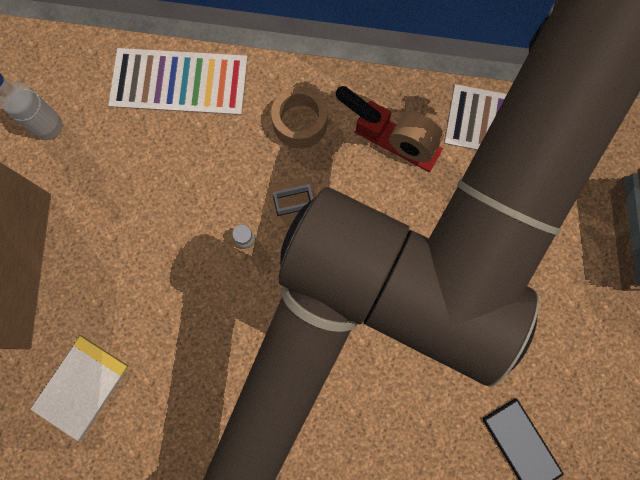

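I retracted the wrong way, so the arm hides the view. I'll bring it back towards the start pose, high and clear.

```bash
python3 -m creep '[[[-0.1,-0.3,-0.05,0,0,0],[-0.2,-0.6,-0.1,0,0,0],[-0.3,-0.9,-0.15,0,0,0],[-0.3,-0.9,-0.15,0,0,0]]]' |grep -E "ee"
python3 -m creep '[[[-0.1,-0.3,0,0,0,0],[-0.2,-0.6,0,0,0,0],[-0.3,-0.9,0,0,0,0],[-0.3,-0.9,0,0,0,0]]]' |grep -E "ee"
python3 -m creep '[[[-0.1,-0.3,0,0,0,0],[-0.2,-0.6,0,0,0,0],[-0.3,-0.9,0,0,0,0],[-0.3,-0.9,0,0,0,0]]]' |grep -E "ee"
python3 -m creep '[[[-0.3,-0.2,0,0,0,0],[-0.5,-0.4,0,0,0,0],[-0.8,-0.7,0,0,0,0],[-0.8,-0.7,0,0,0,0],[-0.8,-0.7,0,0,0,0]]]' |grep -E "ee"
python3 -c "
from h import *
c=camera('top');cv2.imwrite('pics/top10.png',c['pixels'])
for p in([629.4,-252.5],[455.2,-261.5],[634.7,87],[463.9,-93.9],[548,167]):
  z=.0155 if p[0]!=548 else .026
  print(p,blob(c,'steel',proj(c,[p[0]/1e3,p[1]/1e3,z]),z))"
```

```text
ee_pos: [0.6548, -0.2918, 0.2025]
ee_pos: [0.5114, -0.3128, 0.2034]
ee_pos: [0.3726, -0.3339, 0.2037]
ee_pos: [0.2519, -0.435, 0.2029]
[629.4, -252.5] [ 633.4 -258.    63.7   63.5  -41.9    1.6   64.6]
[455.2, -261.5] [ 4.571e+02 -2.669e+02  4.090e+01  4.030e+01 -8.170e+01  2.000e-01
  4.100e+01]
[634.7, 87] [636.7  86.   73.9  47.1 -68.6   0.   66.1]
[463.9, -93.9] [463.9 -95.3  60.9  53.2  88.7   2.   60.6]
[548, 167] [ 5.479e+02  1.673e+02  4.780e+01  3.570e+01 -1.374e+02  2.000e-01
  4.180e+01]
```

View pics/top10.png

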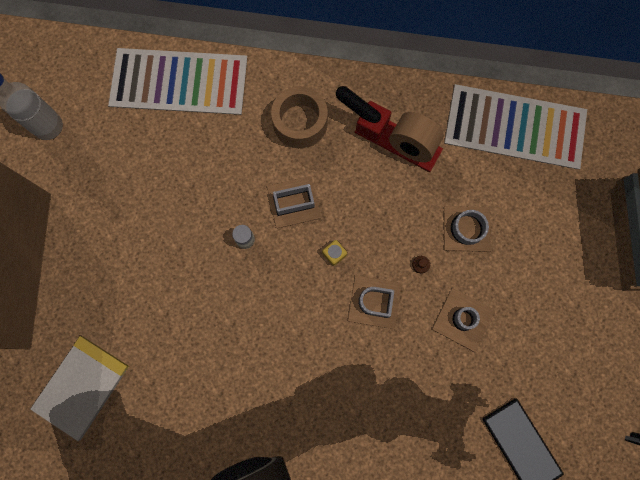

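All four dies lie on their outlines: oblong (294,200), large ring (470,227), arch (376,302) and small ring (466,319). Errors are about 2–4 mm, 7 mm at the very worst, and the jar at (242,236) hasn't moved. Handing in.

```bash
python3 -c "
from rig import bot
print(bot.sign_off())"
```

```text
the job is handed in; nothing more can be done
None
```

All four dies are on their cards and the job is handed in: centres are about 2–5 mm off by the last views (7 mm at worst), the oblong and arch are turned to match, and the jar has not moved; no verdict was returned.

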